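# Lock down the spring pump of the sauce dispenser

## Robot

A 6-joint arm with a two-finger parallel gripper is mounted at the origin on a cart in front of the work surface, level with it; the furniture and walls round the work are solid. World frame = base frame: x ahead of the robot, y to its left, z up, the work surface at z = 0. Lengths are in m, angles in rad, forces in N, time in s.
With the tool pointing down it reaches from about 0.35 to 0.775 m from the base axis. Payload 7.3 kg.
Tool frame: the origin (TCP) lies midway between the tips of the shut fingers; the grasp point (between the pads) lies 19 mm behind it; z points along the fingers, y is the line along which they close (so a half turn about z gives the same grasp; the last joint's range is limited). The gripper opens to 92 mm and grips with 3 to 60 N. Pads are 19 mm wide; open, the fingers measure 130 mm over their backs; the gripper's body (75 mm by 190 mm) begins 47 mm behind the grasp point.
Start: joints at [-1.362, 0.342, 1.524, -0, 1.275, -0.146], TCP at [0.182, -0.492, 0.227] pointing down, gripper open.
Joint ranges: [-2.53, 2.53], [-0.77, 2.02], [0.04, 2.7], [-1, 4.14], [0.28, 2.66], [-3.11, 3.11]. Speed limits (rad/s): [2.57, 2.57, 3.14, 3.14, 3.14, 3.14].

## Interface

Orientations are given as a unit quaternion [w, x, y, z].
In Python, from cell import arm, camera, job, recognise, mark_of gives the robot as it stands. The module is installed in compiled form; this text tells all that it offers.
- The arm moves only by the tool jog_arm, never from a script. Its argument "series" is a list of rows, each a list of 6 numbers: the shift along the world's x, y, z each as a share of 0.15 m, from -1 to 1, then the turn, a rotation vector about the world's x, y, z each as a share of 180 degrees, from -1 to 1. A call has 1 to 12 rows; each row shifts and turns the commanded pose from where the row before left it; what a row does not reach is not made up. A row lasts 1/10 s, in which the tool goes at most 50 mm and 8.59 degrees, less where a joint would pass 70% of its speed; a pose out of reach is approached as far as the arm can. A call with a number of a shift or a turn outside -1 to 1 is refused whole. A call with a gripper value outside its range is refused whole. "claw" is the gripper command: -1 is shut, 1 is fully open, values between are in proportion, set as the call begins (left out, the last holds). The fingers move at their own pace and stop on an object; the grip force is fixed at half the most. Time passes only in rows, so rows that do not move let the fingers close. It gives the time, the measured TCP pose, the force, the opening and the grip force at its end, in the units of the state.
- arm.observe(): the state, without advancing time (a new reading comes with each control period).
- camera(name): name is "scene" or "top" or "wrist"; returns a dict with "frame" (480x640x3 uint8, red, green, blue), "range_z" (480x640 float32, m along the optical axis (not along the pixel's ray), 0 where there is no reading), "K" (3x3 intrinsics, pixels), "R" (3x3) and "t" (3): a world point X has camera coordinates R X + t. Camera axes: x right, y down, z forward; pixel columns grow to the right and rows downward; lengths in m; the calibration is good to about 2 mm. A picture is of the moment at which its call begins.
- job.job_done(): hands the job in; it is judged then, once.
Trained networks look in a picture, given as the dict that the camera call returned (one of the last four; its "shot" number tells which), for a name from the list of things; names that differ only in an ending like _2 or _b are one class to them, and where a whole thing is asked for, a point or a joint stands for the part that bears it (a point fixed in the world has none). Each returns a list of dicts, best first, with "conf" (0 to 1); they miss things now and then, are a little off and sometimes report something else, mostly with a low value. They report only what shows in the picture. A call takes as long as a camera call.
- recognise(picture, target): "box" ([left, top, right, bottom] in pixels, round what is visible of it).
- mark_of(picture, target): "centre" ([column, row] in pixels: a listed point, or the origin of a listed thing).
The state is a dict: "time_s": time; "joints": joint angles; "qd": joint speeds; "tau": joint torques, N m; "tool_pos": TCP position; "eef_rot": TCP orientation; "ft_force": force on the tool from outside, world axes, zero at the start; "ft_torque": the same for the moment, N m; "gripper_width": finger opening in m; "grip_force": force on a finger pad.
Only numpy, scipy, OpenCV 4.12 (cv2) and the standard library are available. Lean on these libraries where they do the work, as an engineer would, in place of code of your own. Each camera call takes 0.05 s, during which the arm holds its last target. There are 200 camera calls.

## Task

Lock the sauce dispenser's pump down for storage: push the pump's sprung plunger down by the black knob, and while it is held down slide the knob's orange keeper so that its steel tongue goes fully home through the window of the striker plate, shoulder against the plate, then let go so that the tongue holds the plunger down. How far down the window lies differs from one setting to the next, so feel for it and be gentle: never press or shove the head or keeper hard against the striker, and leave the jar, tape and ramekin where they are.

Things in the scene. Friction and masses are not known exactly. Their poses are not given: they have to be found in the camera images.
- pump_pan: the dispenser: small steel pan, 109 x 177 x 65 mm, fixed to the table, with a steel cover (116 x 184 mm, top at z = 68 mm) that carries the pump. Origin: centre of the pan's underside, on the table; z up; +y (along the pan's long side) is the way the keeper slides home; x across. The plunger's vertical axis is at x 0, y -40 mm
- knob_top (a point): centre of the top of the black knob, a square post 18 x 18 mm, 30 mm tall, on the orange keeper, sides along the pan's x and y; moves with plunger and keeper. At rest at [0, -40, 185] mm in the pan's frame, plus the keeper's slide in y. Pinch it from above across x or y: nothing stands within 45 mm of it above the keeper's flat top, 30 mm below, even when home
- pump_head: white plastic head of the plunger, 46 x 54 mm in x and y, 14 mm thick, with two low side rails level with the keeper's top; carries the keeper and goes down with the plunger. Origin on the plunger's axis, 68 mm above the table at rest; axes as the pan's; the head's underside is 68 mm above this origin
- plunger (a joint): how far the plunger is pushed down, m: 0 at rest (up), at most 0.032. A spring pushes it up with about 3 N at rest plus 0.2 N per mm. The head lands on rubber stops (1 mm per 14 N) on the striker after 7 to 29 mm, by the striker's setting, which is not measured. From 1.8 mm above the stop down to the stop the tongue is level with the window
- keeper (a joint): slide of the keeper along the pan's +y, m: starts at 0 to 0.002; 0.016 is home, shoulder against the plate. About 1.5 N of friction; stays where left. Orange, 30 mm wide (x), 6 mm thick, with a steel tongue 18 mm wide, 12 mm long ahead of the shoulder. At 0 the tip is 4 mm short of the plate, so above the window it butts against it after 4 mm
- bracket: cover, barrel and two dark uprights, fixed to the pan, carrying the steel striker: a plate 66 mm wide, 6 mm thick, near face at pan y +22 mm, window 26 x 10.8 mm, and a fork with two rubber stops under the head. The striker is clamped up to 11 mm higher or lower each time (plate top 160 to 182 mm up); this pose does not show it. Origin: centre of the cover's underside, z 65 mm
- spice_jar_1: bystander: spice jar with a red cap, 45 mm across, 106 mm tall, standing loose past the +y end of the pan; origin at the centre of its underside
- tape_1: bystander: roll of tan tape lying flat, 98 mm across, 25 mm high; origin at the centre of its underside
- ramekin_1: bystander: small steel ramekin, 65 mm across, 37 mm high; origin at the centre of its underside

How it is judged:
By the outcome, as a careful person would: the job done as asked, in the order asked, and still so for the second after the job is handed in, with the robot touching nothing.
It also fails if it takes over 37 s, if anything falls off the work surface, if the arm or the gripper's body presses on something with over 40 N, if the wrist force passes 120 N, or if a joint passes its speed limit or range.

## Working session

There is one attempt and no reset: what is moved stays moved. The work goes in short steps, Python scripts to look and compute and a tool call to move; the robot and the scene stay as the last step left them, time stands still between calls to the robot, and variables do not carry over. Pictures are saved under pics/ and viewed, at most 10 in all, crops included, and the job is handed in when it is done.

Besides the shell and the picture viewer there is one more tool, called in YAML: its name, and indented under it one key for each argument. jog_arm: Moves the arm, as the interface text tells. Shift numbers are shares of 0.15 m and turn numbers shares of 180 degrees, none past 1 either way. Its arguments: {"type":"object","properties":{"series":{"type":"array"},"claw":{"type":"number"}},"required":["series"]}

```bash
mkdir -p pics
cat > h.py <<'E'
from cell import arm, camera, job, recognise, mark_of
import numpy as np, cv2
def pt(p,u,v,z=None,r=2):
    K,R,t=p["K"],p["R"],p["t"]
    d=R.T@np.linalg.solve(K,[u,v,1.0]); c=-R.T@t
    if z is not None: return c+d*(z-c[2])/d[2]
    w=p["range_z"][int(v)-r:int(v)+r+1,int(u)-r:int(u)+r+1]; w=w[w>0]
    return c+d*np.median(w)
E
python3 - <<'E'
from h import *
for n in("scene","top"):
    p=camera(n); cv2.imwrite(f"pics/{n}0.png",p["frame"][...,::-1])
    for k in("knob_top","pump_pan","pump_head","bracket","spice_jar_1"):
        m=mark_of(p,k)[:1]; 
        if m: u,v=m[0]["centre"]; print(n,k,m[0]["conf"],np.round([u,v]),pt(p,u,v).round(3))
    b=recognise(p,"keeper")[:1]; print(b)
    print("cam",(-p["R"].T@p["t"]).round(3))
print(arm.observe())
E
```

```text
scene knob_top 0.28 [382. 283.] [ 0.489 -0.02   0.067]
scene pump_pan 0.6 [382. 282.] [ 0.49  -0.023  0.066]
scene bracket 0.75 [384. 260.] [ 0.501 -0.049  0.1  ]
scene spice_jar_1 0.82 [342. 329.] [0.513 0.087 0.028]
[{'box': [386.0, 202.7, 410.4, 231.2], 'conf': 0.77}]
cam [0.206 0.719 0.931]
top knob_top 0.75 [406. 309.] [ 0.506 -0.119  0.185]
top pump_pan 0.89 [371. 310.] [ 0.508 -0.067  0.155]
top pump_head 0.69 [395. 314.] [ 0.5   -0.105  0.155]
top bracket 0.74 [375. 307.] [ 0.512 -0.074  0.156]
top spice_jar_1 0.62 [290. 304.] [0.522 0.063 0.106]
[{'box': [368.5, 297.3, 422.1, 321.4], 'conf': 0.73}]
cam [0.458 0.015 1.129]
{'time_s': 0.7, 'joints': array([-1.36201102e+00,  3.41951230e-01,  1.52410908e+00, -1.48181371e-05,
        1.27539630e+00, -1.46006725e-01]), 'qd': array([ 8.73546825e-04, -8.12678102e-04, -1.04117088e-04,  8.42198232e-04,
       -9.18400426e-05, -2.18374247e-04]), 'tau': array([-1.56387061e-03, -4.31035459e+01, -2.44446015e+01,  7.18939374e-02,
        4.83430491e-02, -7.95599618e-06]), 'tool_pos': array([ 0.18239899, -0.49231227,  0.22676267]), 'eef_rot': array([ 6.82101056e-05,  9.84306164e-01,  1.76469176e-01, -4.95002041e-06]), 'ft_force': array([-1.08936209,  0.58871288, -0.14593404]), 'ft_torque': array([ 0.02443952,  0.01373074, -0.02646991]), 'grip_force': 0.0, 'gripper_width': 0.09163074833995022}
```

Run:
```python
import cv2,numpy as np
a=cv2.imread("pics/top0.png")[210:400,230:490]; b=cv2.imread("pics/scene0.png")[160:370,280:500]
a=cv2.resize(a,(780,570),interpolation=2); cv2.imwrite("pics/t1.png",a)
cv2.imwrite("pics/s1.png",cv2.resize(b,(600,573),interpolation=2))
```

```text
(no output)
```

View pics/t1.png

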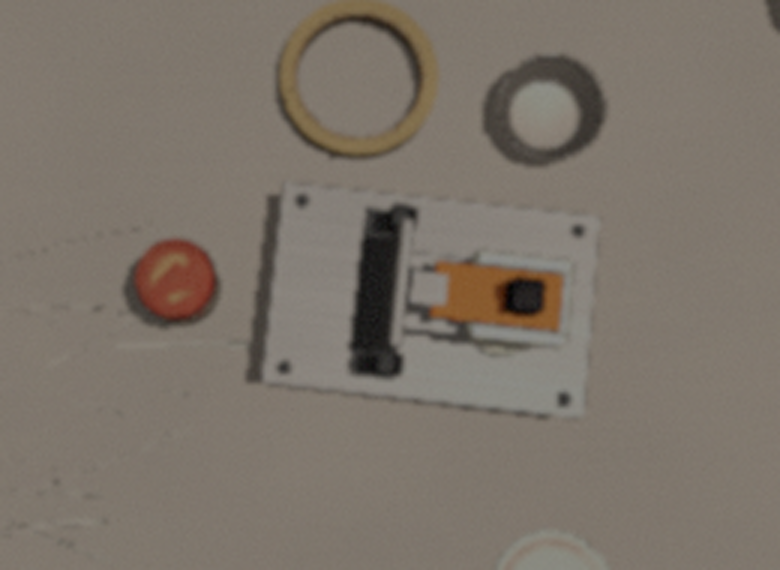

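View pics/s1.png

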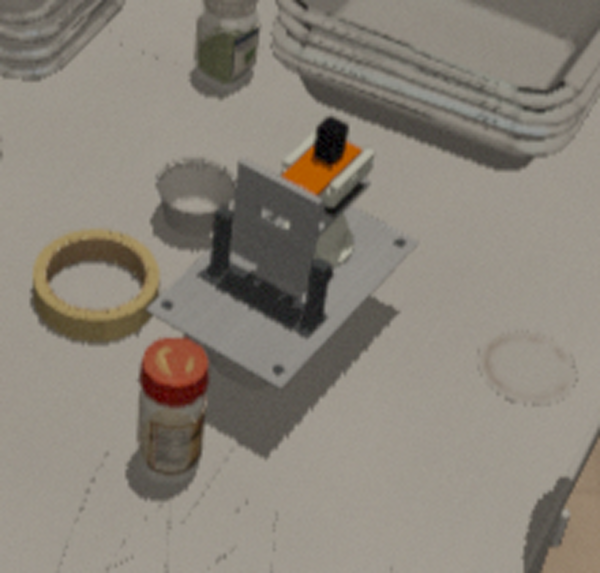

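The top view shows the knob at about crop (523,296), full pixel (404,309), with the tongue pointing left towards the plate. The jar is further left, and the tape and ramekin are above (world +x). In the scene view the striker sits well below the tongue, with its window near crop (275,217).

Run:
```python
from h import *
p=camera("top")
s=np.array([pt(p,230+x/3,210+y/3,z=.068) for x,y in((302,200),(578,230),(283,367),(564,399))])
d=(s[0]-s[1]+s[2]-s[3])[:2]; d/=np.linalg.norm(d); print("pan centre",s.mean(0).round(4),"yaw a",np.degrees(np.arctan2(d[0],d[1])))
K,R,t=p["K"],p["R"],p["t"]
v,u=np.mgrid[250:370,300:440]; z=p["range_z"][v,u]
P=np.stack([(u-K[0,2])/K[0,0]*z,(v-K[1,2])/K[1,1]*z,z],-1)
W=(P-t)@R
rel=W[...,:2]-s.mean(0)[:2]; py=rel@d; px=rel@np.array([d[1],-d[0]])
k=(W[...,2]>.175)&(abs(py+.04)<.02)&(abs(px)<.02)&(z>0)
print("knob",k.sum(),W[k].mean(0).round(4),px[k].mean(),py[k].mean())
im=p["frame"][250:370,300:440].astype(int); o=(im[...,0]>im[...,2]+70)
print("orange z",np.median(W[o][:,2]),"py",np.percentile(py[o],[1,99]),"px",np.percentile(px[o],[1,99]))
q=(abs(py-.025)<.006)&(abs(px)<.03)&(z>0); print("plate z",np.percentile(W[q][:,2],[10,50,75,90,97]))
```

```text
pan centre [ 0.5124 -0.0796  0.068 ] yaw a 7.516434695391424
knob 144 [ 0.507  -0.1176  0.1843] -0.00044510966133424763 -0.038366449925686566
orange z 0.1561541554501845 py [-0.05827758  0.08627065] px [-0.01356493  0.01420391]
plate z [0.07063119 0.16379088 0.17862739 0.18037432 0.18163929]
```

jog_arm:
  series:
    - [0.18, 0.208, 0.02, 0, 0, 0.0288]
    - [0.18, 0.208, 0, 0, 0, 0.0288]
    - [0.18, 0.208, 0, 0, 0, 0.0288]
    - [0.18, 0.208, 0, 0, 0, 0.0288]
    - [0.18, 0.208, 0, 0, 0, 0.0288]
    - [0.18, 0.208, 0, 0, 0, 0.0288]
    - [0.18, 0.208, 0, 0, 0, 0.0288]
    - [0.18, 0.208, 0, 0, 0, 0.0288]
    - [0.18, 0.208, 0, 0, 0, 0.0288]
    - [0.18, 0.208, 0, 0, 0, 0.0288]
    - [0.18, 0.208, 0, 0, 0, 0.0288]
    - [0.18, 0.208, 0, 0, 0, 0.0288]
  claw: 0

```text
time_s: 1.95
tool_pos: [0.5074, -0.1164, 0.2299]
eef_rot: [0.0, 0.75, 0.661, 0.0]
ft_force: [0.8, -1.7, 0.2]
gripper_width: 0.0457
grip_force: 0.0
```

jog_arm:
  series:
    - [0, 0, 0, 0, 0, 0]
    - [0, 0, 0, 0, 0, 0]

```text
time_s: 2.15
tool_pos: [0.5064, -0.1174, 0.2295]
eef_rot: [-0.0, 0.751, 0.66, -0.0]
ft_force: [-0.1, 0.2, 0.4]
gripper_width: 0.0462
grip_force: 0.0
```

Run:
```python
from h import *
p=camera("wrist"); cv2.imwrite("pics/w1.png",p["frame"][...,::-1])
m=mark_of(p,"knob_top")[:1]
if m: u,v=m[0]["centre"]; print(m,pt(p,u,v,z=.185),pt(p,u,v))
print(-p["R"].T@p["t"])
```

```text
[{'centre': [319.1, 258.7], 'conf': 0.57}] [ 0.50744971 -0.11666414  0.185     ] [ 0.50746013 -0.11656682  0.18529139]
[ 0.51470167 -0.04891699  0.3878392 ]
```

View pics/w1.png

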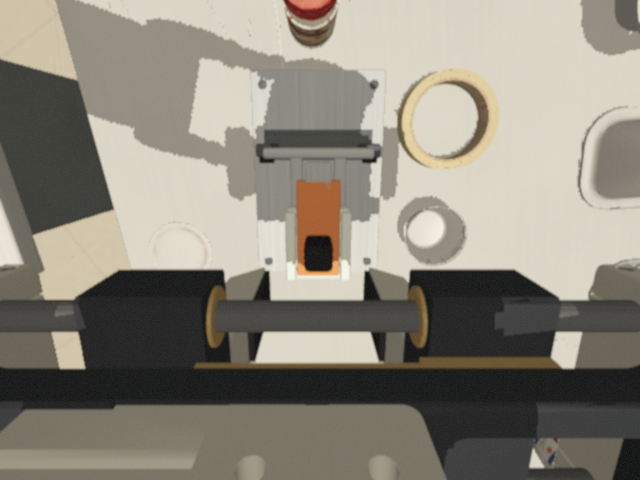

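The wrist view shows the knob centred between the fingers at about (319,250) and the keeper running straight up to the plate at row 152. The alignment is good, so I'll descend and pinch.

jog_arm:
  series:
    - [0.002, 0, -0.116, 0, 0, 0]
    - [0.002, 0, -0.116, 0, 0, 0]
    - [0, 0, -0.116, 0, 0, 0]
    - [0, 0, -0.116, 0, 0, 0]
    - [0, 0, 0, 0, 0, 0]
    - [0, 0, 0, 0, 0, 0]

```text
time_s: 2.85
tool_pos: [0.5067, -0.1189, 0.1606]
eef_rot: [0.0, 0.752, 0.659, -0.0]
ft_force: [0.3, 0.1, -0.1]
gripper_width: 0.0458
grip_force: 0.0
```

jog_arm:
  series:
    - [0, 0, 0, 0, 0, 0]
    - [0, 0, 0, 0, 0, 0]
    - [0, 0, 0, 0, 0, 0]
    - [0, 0, 0, 0, 0, 0]
    - [0, 0, 0, 0, 0, 0]
    - [0, 0, 0, 0, 0, 0]
  claw: -1

```text
time_s: 3.45
tool_pos: [0.5073, -0.118, 0.1605]
eef_rot: [0.0, 0.752, 0.66, 0.0]
ft_force: [-0.1, -0.2, 2.5]
gripper_width: 0.0179
grip_force: 30.0
```

jog_arm:
  series:
    - [0, 0, -0.0133, 0, 0, 0]
    - [0, 0, -0.0133, 0, 0, 0]
    - [0, 0, -0.0067, 0, 0, 0]
    - [0, 0, 0, 0, 0, 0]
    - [0, 0, 0, 0, 0, 0]

```text
time_s: 3.95
tool_pos: [0.5072, -0.118, 0.1553]
eef_rot: [0.0, 0.752, 0.66, 0.0]
ft_force: [1.4, 0.4, 5.7]
gripper_width: 0.0175
grip_force: 30.0
```

jog_arm:
  series:
    - [0, 0, -0.0067, 0, 0, 0]
    - [0, 0, 0, 0, 0, 0]
    - [0, 0, 0, 0, 0, 0]

```text
time_s: 4.25
tool_pos: [0.5072, -0.118, 0.1542]
eef_rot: [0.0, 0.752, 0.66, 0.0]
ft_force: [1.8, 0.3, 4.3]
gripper_width: 0.0178
grip_force: 30.0
```

jog_arm:
  series:
    - [0, 0, -0.0067, 0, 0, 0]
    - [0, 0, 0, 0, 0, 0]
    - [0, 0, 0, 0, 0, 0]

```text
time_s: 4.55
tool_pos: [0.5072, -0.118, 0.1532]
eef_rot: [0.0, 0.752, 0.66, 0.0]
ft_force: [1.3, 0.4, 4.8]
gripper_width: 0.0179
grip_force: 30.0
```

Down about 7 mm, and only spring force so far. I'll continue in 1 mm steps.

jog_arm:
  series:
    - [0, 0, -0.0067, 0, 0, 0]
    - [0, 0, 0, 0, 0, 0]
    - [0, 0, 0, 0, 0, 0]

```text
time_s: 4.85
tool_pos: [0.5072, -0.118, 0.1522]
eef_rot: [0.0, 0.752, 0.66, 0.0]
ft_force: [2.7, 0.4, 4.4]
gripper_width: 0.0177
grip_force: 30.0
```

jog_arm:
  series:
    - [0, 0, -0.0067, 0, 0, 0]
    - [0, 0, 0, 0, 0, 0]
    - [0, 0, 0, 0, 0, 0]

```text
time_s: 5.15
tool_pos: [0.5072, -0.118, 0.1512]
eef_rot: [0.0, 0.752, 0.66, 0.0]
ft_force: [2.6, 1.1, 4.4]
gripper_width: 0.0179
grip_force: 30.0
```

jog_arm:
  series:
    - [0, 0, -0.0067, 0, 0, 0]
    - [0, 0, 0, 0, 0, 0]
    - [0, 0, 0, 0, 0, 0]

```text
time_s: 5.45
tool_pos: [0.5072, -0.118, 0.1504]
eef_rot: [0.0, 0.752, 0.66, 0.0]
ft_force: [4.0, 0.9, 5.9]
gripper_width: 0.0178
grip_force: 30.0
```

jog_arm:
  series:
    - [0, 0, -0.0067, 0, 0, 0]
    - [0, 0, 0, 0, 0, 0]
    - [0, 0, 0, 0, 0, 0]

```text
time_s: 5.75
tool_pos: [0.5072, -0.118, 0.15]
eef_rot: [0.001, 0.752, 0.66, 0.0]
ft_force: [1.3, 0.7, 11.8]
gripper_width: 0.0179
grip_force: 30.0
```

jog_arm:
  series:
    - [0, 0, -0.0067, 0, 0, 0]
    - [0, 0, 0, 0, 0, 0]
    - [0, 0, 0, 0, 0, 0]

```text
time_s: 6.05
tool_pos: [0.5073, -0.118, 0.1497]
eef_rot: [0.001, 0.752, 0.66, 0.0]
ft_force: [-0.3, 1.8, 15.7]
gripper_width: 0.0178
grip_force: 30.0
```

The head touches the stops at about z = 0.1504. I'll back up to about 0.8 mm above the stop, then slide.

jog_arm:
  series:
    - [0, 0, 0.01, 0, 0, 0]
    - [0, 0, 0.01, 0, 0, 0]
    - [0, 0, 0, 0, 0, 0]
    - [0, 0, 0, 0, 0, 0]

```text
time_s: 6.45
tool_pos: [0.5072, -0.118, 0.1512]
eef_rot: [0.0, 0.752, 0.66, 0.0]
ft_force: [4.3, -0.8, 4.6]
gripper_width: 0.0177
grip_force: 30.0
```

jog_arm:
  series:
    - [0.0009, 0.0066, 0, 0, 0, 0]
    - [0.0009, 0.0066, 0, 0, 0, 0]
    - [0.0009, 0.0066, 0, 0, 0, 0]
    - [0, 0, 0, 0, 0, 0]
    - [0, 0, 0, 0, 0, 0]

```text
time_s: 6.95
tool_pos: [0.5076, -0.115, 0.1511]
eef_rot: [0.0, 0.752, 0.66, 0.0]
ft_force: [4.0, -1.8, 5.5]
gripper_width: 0.0178
grip_force: 30.0
```

jog_arm:
  series:
    - [0.0009, 0.0066, 0, 0, 0, 0]
    - [0.0009, 0.0066, 0, 0, 0, 0]
    - [0, 0, 0, 0, 0, 0]
    - [0, 0, 0, 0, 0, 0]

```text
time_s: 7.35
tool_pos: [0.5078, -0.1128, 0.1512]
eef_rot: [0.0, 0.752, 0.66, 0.0]
ft_force: [3.8, -1.1, 5.6]
gripper_width: 0.0178
grip_force: 30.0
```

The keeper has moved over 5 mm without butting, so the tongue is entering the window.

jog_arm:
  series:
    - [0.0009, 0.0066, 0, 0, 0, 0]
    - [0.0009, 0.0066, 0, 0, 0, 0]
    - [0.0009, 0.0066, 0, 0, 0, 0]
    - [0, 0, 0, 0, 0, 0]
    - [0, 0, 0, 0, 0, 0]

```text
time_s: 7.85
tool_pos: [0.5082, -0.1099, 0.1511]
eef_rot: [0.0, 0.752, 0.66, 0.0]
ft_force: [4.5, -1.6, 5.0]
gripper_width: 0.0178
grip_force: 30.0
```

jog_arm:
  series:
    - [0.0009, 0.0066, 0, 0, 0, 0]
    - [0.0009, 0.0066, 0, 0, 0, 0]
    - [0.0009, 0.0066, 0, 0, 0, 0]
    - [0.0009, 0.0066, 0, 0, 0, 0]
    - [0, 0, 0, 0, 0, 0]
    - [0, 0, 0, 0, 0, 0]

```text
time_s: 8.45
tool_pos: [0.5087, -0.1059, 0.1511]
eef_rot: [0.0, 0.752, 0.66, 0.0]
ft_force: [4.7, -0.9, 4.6]
gripper_width: 0.0177
grip_force: 30.0
```

jog_arm:
  series:
    - [0.0009, 0.0066, 0, 0, 0, 0]
    - [0, 0, 0, 0, 0, 0]
    - [0, 0, 0, 0, 0, 0]

```text
time_s: 8.75
tool_pos: [0.5088, -0.105, 0.1511]
eef_rot: [0.0, 0.752, 0.66, 0.0]
ft_force: [4.3, -0.9, 4.5]
gripper_width: 0.0179
grip_force: 30.0
```

jog_arm:
  series:
    - [0.0009, 0.0066, 0, 0, 0, 0]
    - [0, 0, 0, 0, 0, 0]
    - [0, 0, 0, 0, 0, 0]

```text
time_s: 9.05
tool_pos: [0.509, -0.104, 0.1511]
eef_rot: [0.0, 0.752, 0.66, 0.0]
ft_force: [4.8, -0.9, 4.8]
gripper_width: 0.0176
grip_force: 30.0
```

jog_arm:
  series:
    - [0.0005, 0.0033, 0, 0, 0, 0]
    - [0, 0, 0, 0, 0, 0]
    - [0, 0, 0, 0, 0, 0]

```text
time_s: 9.35
tool_pos: [0.509, -0.1036, 0.1511]
eef_rot: [0.0, 0.752, 0.66, 0.0]
ft_force: [4.7, -1.8, 4.9]
gripper_width: 0.0179
grip_force: 30.0
```

jog_arm:
  series:
    - [0.0005, 0.0033, 0, 0, 0, 0]
    - [0, 0, 0, 0, 0, 0]
    - [0, 0, 0, 0, 0, 0]

```text
time_s: 9.65
tool_pos: [0.5091, -0.1031, 0.1511]
eef_rot: [0.0, 0.752, 0.66, 0.0]
ft_force: [4.7, -2.5, 4.1]
gripper_width: 0.0179
grip_force: 30.0
```

jog_arm:
  series:
    - [0.0005, 0.0033, 0, 0, 0, 0]
    - [0, 0, 0, 0, 0, 0]
    - [0, 0, 0, 0, 0, 0]

```text
time_s: 9.95
tool_pos: [0.5091, -0.1028, 0.1511]
eef_rot: [0.0, 0.752, 0.66, -0.0]
ft_force: [4.8, -3.3, 4.4]
gripper_width: 0.0173
grip_force: 30.0
```

jog_arm:
  series:
    - [0.0005, 0.0033, 0, 0, 0, 0]
    - [0, 0, 0, 0, 0, 0]
    - [0, 0, 0, 0, 0, 0]

```text
time_s: 10.25
tool_pos: [0.5092, -0.1027, 0.1512]
eef_rot: [0.0, 0.752, 0.66, -0.0]
ft_force: [3.2, -4.1, 5.0]
gripper_width: 0.0174
grip_force: 30.0
```

jog_arm:
  series:
    - [0.0003, 0.002, 0, 0, 0, 0]
    - [0, 0, 0, 0, 0, 0]
    - [0, 0, 0, 0, 0, 0]

```text
time_s: 10.55
tool_pos: [0.5092, -0.1027, 0.1512]
eef_rot: [0.001, 0.752, 0.66, -0.001]
ft_force: [3.8, -5.4, 5.3]
gripper_width: 0.018
grip_force: 30.0
```

The keeper is home: it travelled 15.4 mm, then position stalled while force rose gently. I'll ease up 1 mm and release.

jog_arm:
  series:
    - [0, 0, 0.0035, 0, 0, 0]
    - [0, 0, 0.0035, 0, 0, 0]
    - [0, 0, 0, 0, 0, 0]
    - [0, 0, 0, 0, 0, 0]

```text
time_s: 10.95
tool_pos: [0.5091, -0.1026, 0.1519]
eef_rot: [0.0, 0.752, 0.66, -0.001]
ft_force: [4.8, -5.1, 2.1]
gripper_width: 0.0179
grip_force: 30.0
```

jog_arm:
  series:
    - [0, 0, 0, 0, 0, 0]
    - [0, 0, 0, 0, 0, 0]
    - [0, 0, 0, 0, 0, 0]
    - [0, 0, 0, 0, 0, 0]
    - [0, 0, 0, 0, 0, 0]
  claw: 0

```text
time_s: 11.45
tool_pos: [0.5088, -0.1015, 0.1519]
eef_rot: [-0.0, 0.752, 0.66, -0.0]
ft_force: [-0.3, -0.1, -0.8]
gripper_width: 0.0449
grip_force: 0.0
```

jog_arm:
  series:
    - [0, 0, 0.1, 0, 0, 0]
    - [0, 0, 0.15, 0, 0, 0]
    - [0, 0, 0.2, 0, 0, 0]
    - [0, 0, 0.2, 0, 0, 0]
    - [0, 0, 0, 0, 0, 0]
    - [0, 0, 0, 0, 0, 0]

```text
time_s: 12.05
tool_pos: [0.5092, -0.1017, 0.2498]
eef_rot: [0.0, 0.752, 0.66, 0.0]
ft_force: [-0.8, 0.5, -0.6]
gripper_width: 0.0457
grip_force: 0.0
```

Run:
```python
from h import *
p=camera("wrist"); a=p["frame"][...,::-1]
m=mark_of(p,"knob_top")[:1]
if m: u,v=m[0]["centre"]; print(m,pt(p,u,v))
q=camera("scene"); b=cv2.resize(q["frame"][160:370,280:500,::-1],(400,382),interpolation=2)
w=cv2.resize(a,(400,300)); out=np.zeros((382,800,3),np.uint8); out[:300,:400]=w; out[:,400:]=b
cv2.imwrite("pics/end.png",out)
```

```text
[{'centre': [315.0, 245.4], 'conf': 0.65}] [ 0.50771225 -0.10023662  0.17751785]
```

View pics/end.png

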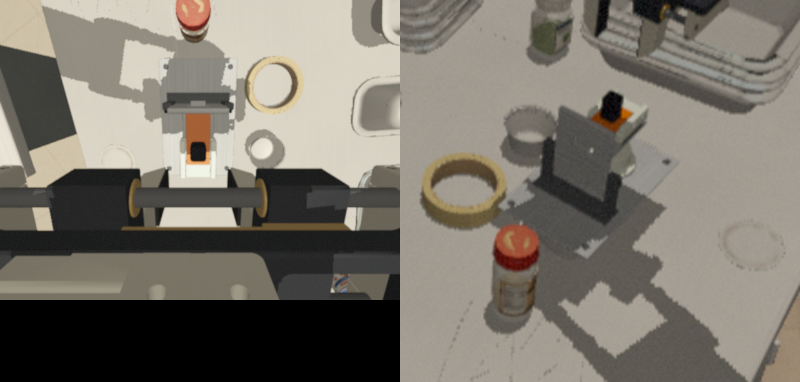

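The picture shows the keeper against the plate at about (198,108), with the tongue showing beyond it. The knob is about 8 mm lower than at rest, and the jar, tape and ramekin haven't moved.

```bash
python3 -c "from cell import job; print(job.job_done())"
```

```text
the job is handed in; nothing more can be done
None
```

The pump is locked down: the keeper's tongue is through the striker window with its shoulder against the plate, holding the plunger about 8 mm down, and the job was handed in at about 12 s with the jar, tape and ramekin unmoved (no verdict came back).

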